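Stand the fallen glaze bottle back in its holder and close the keeper

ROBOT

A 6-joint arm with a two-finger parallel gripper is mounted at the origin on the work surface. World frame = base frame: x ahead of the robot, y to its left, z up, the work surface at z = 0. Lengths are in m, angles in rad, forces in N, time in s.
With the tool pointing down it reaches from about 0.25 to 0.725 m from the base axis. Payload 4 kg.
Tool frame: the origin (TCP) lies midway between the tips of the shut fingers; the grasp point (between the pads) lies 19 mm behind it; z points along the fingers, y is the line along which they close (so a half turn about z gives the same grasp; the last joint's range is limited). The gripper opens to 85 mm and grips with 20 to 120 N. Pads are 22 mm wide; open, the fingers measure 114 mm over their backs; the gripper's body (76 mm by 85 mm) begins 54 mm behind the grasp point. The pads swing forward as they close: fully open they stand 13 mm farther back than shut.
Start: joints at [1.143, 0.241, 0.005, 1.335, 0, 1.571], TCP at [0.207, 0.455, 0.231] pointing down, gripper open.
Joint ranges: [-2.72, 2.72], [-1.05, 1.87], [-1.09, 1.28], [-1.99, 2.15], [-1.42, 1.44], [-3.14, 3.14]. Speed limits (rad/s): [2.79, 2.79, 3.14, 3.14, 3.14, 3.14].

INTERFACE

Orientations are given as a unit quaternion [x, y, z, w].
In Python, from workcell import bot gives the robot as it stands. The module is installed in compiled form; this text tells all that it offers.
- The arm moves only by the tool jog_arm, never from a script. Its argument "deltas" is a list of rows, each an object with "fingers": the opening, from 0 (shut) to 1 (fully open); "delta_pos": the shift along the tool's x, y, z normalised to -1 to 1, where 1 is 300 mm, a list of three; "yaw": the turn about the tool's z normalised to -1 to 1, where 1 is pi/4 rad. A call has 1 to 12 rows; each row is the pose to reach, as a shift and turn from the pose commanded when the call began, along the tool's axes at that moment; what a row does not reach only later rows make up. A row lasts 1/10 s, in which the tool goes at most 50 mm and 8.59 degrees, less where a joint would pass 70% of its speed; a pose out of reach is approached as far as the arm can. A call with a number of a shift or a turn outside -1 to 1 is refused whole. A call with a gripper value outside its range is refused whole. The fingers move at their own pace and stop on an object; the grip force is fixed at half the most. Time passes only in rows, so rows that repeat a pose let the fingers close. It gives the time, the measured TCP pose, the force, the opening and the grip force at its end, in the units of the state.
- bot.get_obs(): the state, without advancing time (a new reading comes with each control period).
- bot.camera(name): name is "side" or "top" or "wrist"; returns a dict with "image" (420x560x3 uint8, red, green, blue), "range_z" (420x560 float32, m along the optical axis (not along the pixel's ray), 0 where there is no reading), "fx", "fy", "cx", "cy" (pixels), "distortion" ([k1, k2, p1, p2, k3] as OpenCV has them; the pictures are not rectified), "rvec" (rotation vector, rad) and "tvec" (3), from world to camera coordinates, as OpenCV has them. Camera axes: x right, y down, z forward; pixel columns grow to the right and rows downward; lengths in m; the calibration is good to about 2 mm. A picture is of the moment at which its call begins.
- bot.job_done(): hands the job in; it is judged then, once.
The state is a dict: "clock": time; "joint_pos": joint angles; "joint_vel": joint speeds; "tau": joint torques, N m; "eef_pos": TCP position; "tool_rot": TCP orientation; "ft_force": force on the tool from outside, world axes, zero at the start; "ft_torque": the same for the moment, N m; "grip_width": finger opening in m; "grasp_force": force on a finger pad.
Only numpy, scipy, OpenCV 4.12 (cv2) and the standard library are available. Lean on these libraries where they do the work, as an engineer would, in place of code of your own. Each camera call takes 0.05 s, during which the arm holds its last target. There are 200 camera calls.

TASK

The square glaze bottle has toppled over on the sorting table: stand it upright, cap up, inside the rimmed bay of the bottle holder, setting it down rather than dropping it. Then slide the holder's red keeper fully home across the front of the bottle so that it cannot fall again, and leave the tiles, dustpan and rasp where they lie.

Things in the scene. Friction and masses are not known exactly. Their poses are not given: they have to be found in the camera images.
- bottle: sealed square bottle, cream with a teal band and teal cap, 0.35 kg; body 48 x 48 x 124 mm, then a neck (26 dia, 14 long) and cap (32 dia, 24 long), 162 overall. Origin at the centre of its base face; its z runs from base to cap. It starts lying on one flat side, z level.
- stand: fixed wooden bottle holder, 130 (x) x 250 (y) board 10 thick; origin at the centre of its underside on the table, its front (-x side) roughly faces the robot. Along the rear edge a fence 8 thick, top 35 above the table; along the front edge a rail (centre at x = -46) carrying the keeper.
- bay (a point): centre of the floor of the bay where the bottle stands, at (12, -60, 10) mm in the holder's frame, axes as the holder's. The bay is 78 x 78 mm inside, blue floor, with a steel rim 6 thick standing 8 above its floor.
- keeper (a joint): position of the red keeper along the front rail in m: 0 = parked at the holder's +y end, 0.14 = fully home against its stop, centred in front of the bay. It slides towards the holder's -y and stays where left (about 2 N of friction).
- keeper_grip (a point): on the keeper's black upright grip, 10 below its top: the grip is 14 (x) x 20 (y) mm, its top 88 above the table, and the red body below is 60 wide (y), its top 48 above the table. Moves with the keeper. When home it is 61 mm in front of the bay's centre.
- star_a: teal glazed eight-pointed star tile, 110 across the points, 14 thick; origin at the centre of its underside. Bystander.
- star_b: second teal star tile, same size; origin at the centre of its underside. Bystander.
- octagon: broken white octagon tile, about 105 across, 13 thick; origin at the centre of its underside. Bystander.
- dustpan: tin dustpan, pan 170 x 200, 45 high, handle 120 long along its +x; origin at the centre of its underside. Bystander.
- rasp: weathered iron rasp with a wooden handle, 300 long along its x, 24 high; origin at the centre of its underside. Bystander.
Things that resemble listed ones, but are neither listed nor needed, are in the scene too. There is more than one size of the bottle; the job needs the smallest.

How it is judged:
On the way, in this order (a step that is already met when the one before it is completed fails the run):
1. the bottle stands upright on the bay's floor while the fingers still hold it (set down, not dropped) (horizontal distance between bottle and bay below 0.018 m and z of bottle in the frame of bay between -0.005 and 0.008 m and angle between bottle's own z axis and vertical below 0.12 rad and contact force between the fingers and bottle above 0.5 N), for 0.05 s.
2. with the bottle upright in the bay, the keeper is slid fully home (horizontal distance between bottle and bay below 0.018 m and z of bottle in the frame of bay between -0.005 and 0.008 m and angle between bottle's own z axis and vertical below 0.12 rad and value of joint keeper above 0.132 m), for 0.2 s.
At the end, for the whole second after the job is handed in: The bottle stands at rest in the bay: upright within 0.12 rad, its base centre within 18 mm of the bay's centre and at most 8 mm above its floor; the keeper is at 0.132 m or more (all of step 2 and linear speed of bottle below 0.02 m/s); the robot touches nothing.
It fails at once if a tile, the dustpan or the rasp is moved more than 40 mm (distance of any of star_a, star_b, octagon, dustpan, rasp from where it was at the start of the episode above 0.04 m).
It also fails if it takes over 64 s, if anything falls off the work surface, if the arm or the gripper's body presses on something with over 40 N, if the wrist force passes 120 N, or if a joint passes its speed limit or range.

## Working session

There is one attempt and no reset: what is moved stays moved. The work goes in short steps, Python scripts to look and compute and a tool call to move; the robot and the scene stay as the last step left them, time stands still between calls to the robot, and variables do not carry over. Pictures are saved under pics/ and viewed, at most 13 in all, crops included, and the job is handed in when it is done.

Besides the shell and the picture viewer there is one more tool, called by a JSON object that holds its "fn" and its "kwargs", one argument or row to a line. jog_arm: Moves the arm, as the interface text tells. Scaled input: -1 to 1 covers 300 mm each way for a shift and pi/4 rad each way for a turn. Its arguments: {"type":"object","properties":{"deltas":{"type":"array","items":{"type":"object","properties":{"fingers":{"type":"number"},"delta_pos":{"type":"array","items":{"type":"number"}},"yaw":{"type":"number"}}}}},"required":["deltas"]}

```bash
mkdir -p pics; cat > h.py <<'E'
import numpy as np, cv2, pickle
from workcell import bot
def snap(n,f):
    c=bot.camera(n); cv2.imwrite(f'pics/{f}.png',c['image'][...,::-1]); pickle.dump(c,open(f'{f}.pkl','wb')); return c
def load(f): return pickle.load(open(f'{f}.pkl','rb'))
def cloud(c):
    K=np.array([[c['fx'],0,c['cx']],[0,c['fy'],c['cy']],[0,0,1.]])
    h,w=c['range_z'].shape; u,v=np.meshgrid(np.arange(w),np.arange(h))
    p=cv2.undistortPoints(np.stack([u,v],-1).reshape(-1,1,2).astype(float),K,np.array(c['distortion'],float)).reshape(h,w,2)
    z=c['range_z'][...,None]; P=np.concatenate([p*z,z],-1)
    R=cv2.Rodrigues(np.array(c['rvec'],float))[0]; W=(P-np.array(c['tvec'],float).ravel())@R
    W[c['range_z']==0]=np.nan; return W
E
python3 - <<'E'
from h import *
snap('top','top0');snap('side','side0')
o=bot.get_obs(); print({k:np.round(v,3) for k,v in o.items()})
E
```

```text
{'clock': np.float64(0.1), 'joint_pos': array([ 1.143,  0.241,  0.004,  1.335, -0.   ,  1.571]), 'joint_vel': array([-0.   , -0.   ,  0.003,  0.   ,  0.002, -0.002]), 'tau': array([ 0.0000e+00, -3.7314e+01,  2.5301e+01,  1.1000e-02,  0.0000e+00,
       -0.0000e+00]), 'eef_pos': array([0.207, 0.454, 0.231]), 'tool_rot': array([ 0.212,  0.977, -0.001, -0.   ]), 'ft_force': array([ 1.82 , -0.816, -0.519]), 'ft_torque': array([-0.021, -0.006,  0.033]), 'grasp_force': np.float64(0.0), 'grip_width': np.float64(0.086)}
```

View pics/top0.png

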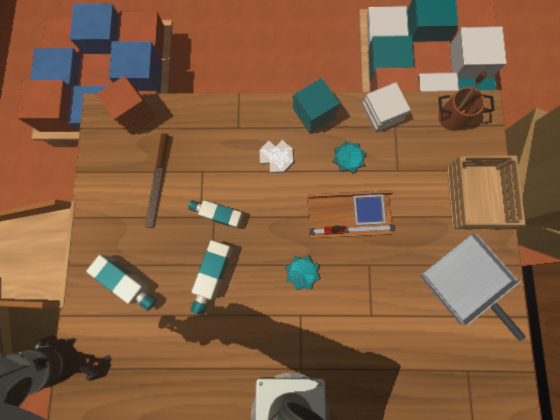

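View pics/side0.png

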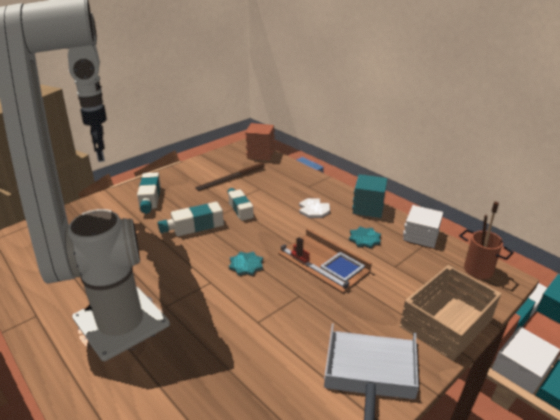

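The top view shows three cream-and-teal bottles, near pixels (217,213), (210,277) and (120,282). The one at (217,213) looks shortest and should be the 162 mm bottle. The holder is at (350,215), with its blue bay at (370,209) and the red keeper at (327,231), parked on the left. I'll measure all three bottles and check the choice in a crop.

```bash
python3 - <<'E'
from h import *
c=load('top0'); W=cloud(c); im=c['image']
for n,(x0,x1,y0,y1) in dict(A=(182,248,192,234),B=(185,236,236,318),C=(80,162,248,315),bay=(345,392,190,228),st=(300,398,186,242)).items():
    w=W[y0:y1,x0:x1]; px=im[y0:y1,x0:x1].astype(int)
    if n=='bay': m=(px[...,2]>px[...,0]+50)&(px[...,2]>px[...,1]+40)
    elif n=='st': m=(w[...,2]>0.006)
    else: m=w[...,2]>0.012
    p=w[m]; r=cv2.minAreaRect(p[:,:2].astype(np.float32)); print(n,m.sum(),np.round(r[0],4),np.round(r[1],4),round(r[2],1),'z',np.round(np.nanpercentile(p[:,2],[5,50,98]),4))
    if n=='bay': print(np.round(p.mean(0),4))
    if n in 'AB': print(np.round(cv2.boxPoints(r),3).tolist())
for uv in [(191,206),(239,216),(327,231),(391,195),(309,199),(345,228)]: print(uv,np.round(W[uv[1],uv[0]],4))
cv2.imwrite('pics/crop0.png',cv2.resize(im[180:320,80:400][...,::-1],None,fx=2.5,fy=2.5,interpolation=cv2.INTER_CUBIC))
E
```

```text
A 837 [0.5691 0.2253] [0.1623 0.0492] 71.6 z [0.0281 0.0476 0.0521]
[[0.5199999809265137, 0.15600000321865082], [0.5669999718666077, 0.14100000262260437], [0.6179999709129333, 0.29499998688697815], [0.5709999799728394, 0.3100000023841858]]
B 1598 [0.3755 0.2328] [0.0637 0.2077] 71.6 z [0.0335 0.0612 0.0659]
[[0.2669999897480011, 0.23499999940395355], [0.46399998664855957, 0.17000000178813934], [0.48399999737739563, 0.23000000417232513], [0.28700000047683716, 0.29600000381469727]]
C 1795 [0.3584 0.4806] [0.2119 0.0658] 55.1 z [0.0279 0.0609 0.0661]
bay 534 [ 0.575  -0.2426] [0.0736 0.0621] 16.3 z [0.0074 0.0108 0.0152]
[nan nan nan]
st 3515 [ 0.5657 -0.1772] [0.268  0.1494] 87.9 z [0.0074 0.0115 0.0467]
(191, 206) [0.5856 0.295  0.0398]
(239, 216) [0.5533 0.1489 0.0479]
(327, 231) [nan nan nan]
(391, 195) [ 6.270e-01 -3.148e-01 -3.000e-04]
(309, 199) [ 0.6129 -0.0609  0.0097]
(345, 228) [ 0.522  -0.168   0.0136]
```

View pics/crop0.png

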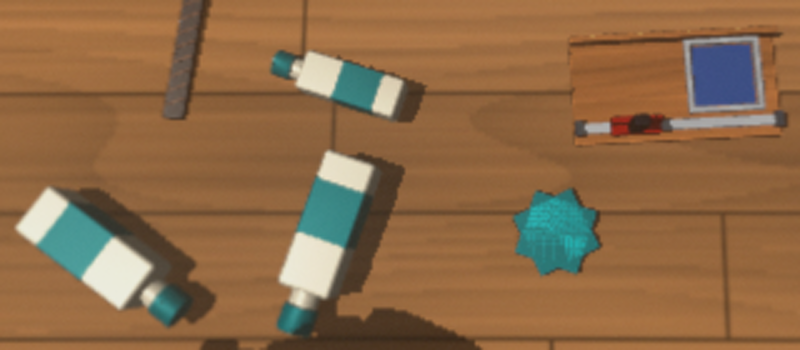

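The crop confirms bottle A: cap at crop (285,64), base at crop (400,98). It measures 162 x 49 mm, while the other two are about 210 x 65, so A is the smallest. The jog gives no tilt, so I'll pinch only the end of the cap and let the bottle swing upright as it lifts.

{"fn": "jog_arm", "kwargs": {
  "deltas": [
    {"delta_pos": [-0.17,0.015,0.0],"yaw": 0.19,"fingers": 1},
    {"delta_pos": [-0.33,0.03,0.0],"yaw": 0.38,"fingers": 1},
    {"delta_pos": [-0.5,0.045,0.0],"yaw": 0.57,"fingers": 1},
    {"delta_pos": [-0.67,0.06,0.0],"yaw": 0.76,"fingers": 1},
    {"delta_pos": [-0.83,0.075,0.0],"yaw": 0.95,"fingers": 1},
    {"delta_pos": [-1,0.09,0.0],"yaw": 1,"fingers": 1},
    {"delta_pos": [-1,0.09,0.0],"yaw": 1,"fingers": 1},
    {"delta_pos": [-1,0.09,0.0],"yaw": 1,"fingers": 1}
  ]
}}

```text
clock: 0.9
eef_pos: [0.4923, 0.3539, 0.2299]
tool_rot: [0.571, 0.821, -0.001, -0.001]
ft_force: [-0.1, -1.1, -0.2]
grip_width: 0.0856
grasp_force: 0.0
```

```bash
cat >> h.py <<'E'
from scipy.spatial.transform import Rotation as Ro
def go(p,psi=None):
    "units to TCP p, tool y heading psi (deg)"
    o=bot.get_obs(); R=Ro.from_quat(o['tool_rot']).as_matrix(); d=R.T@(np.array(p)-o['eef_pos'])
    a=np.degrees(np.arctan2(R[1,1],R[0,1])); s='' if psi is None else (-(psi-a)/45)
    print('t',o['clock'],'tcp',np.round(o['eef_pos'],4),'psi',round(a,1),'j',np.round(o['joint_pos'],2),'F',np.round(o['ft_force'],1),'w',o['grip_width'],'gf',o['grasp_force'],'\n d',np.round(d/0.3,3),'yaw',s)
E
python3 -c "
from h import *
go([.595,.306,.16],-18.2)"
```

```text
t 0.9 tcp [0.4923 0.3539 0.2299] psi 20.3 j [0.62 0.46 0.32 1.43 0.   1.84] F [-0.1 -1.1 -0.2] w 0.08555520952236388 gf 0.0 
 d [-0.269  0.266  0.233] yaw 0.8565300972530009
```

{"fn": "jog_arm", "kwargs": {
  "deltas": [
    {"delta_pos": [-0.09,0.09,0.08],"yaw": 0.19,"fingers": 1},
    {"delta_pos": [-0.18,0.18,0.15],"yaw": 0.38,"fingers": 1},
    {"delta_pos": [-0.27,0.266,0.233],"yaw": 0.57,"fingers": 1},
    {"delta_pos": [-0.27,0.266,0.233],"yaw": 0.76,"fingers": 1},
    {"delta_pos": [-0.27,0.266,0.233],"yaw": 0.857,"fingers": 1},
    {"delta_pos": [-0.27,0.266,0.233],"yaw": 0.857,"fingers": 1}
  ]
}}

```text
clock: 1.5
eef_pos: [0.5932, 0.308, 0.1609]
tool_rot: [0.809, 0.588, -0.001, -0.0]
ft_force: [-0.4, -0.1, 0.2]
grip_width: 0.0853
grasp_force: 0.0
```

```bash
python3 - <<'E'
from h import *
c=snap('wrist','w1'); W=cloud(c); z=W[...,2]
o=bot.get_obs(); t=o['eef_pos']
m=(z>0.012)&(z<0.06)&(np.hypot(W[...,0]-.569,W[...,1]-.225)<.1)
p=W[m]; print(m.sum()); r=cv2.minAreaRect(p[:,:2].astype(np.float32)); print(r,np.nanpercentile(p[:,2],[50,98]))
b=p[p[:,2]>0.044]; r=cv2.minAreaRect(b[:,:2].astype(np.float32)); print(r)
a=np.array([.312,.95]); s=p[:,:2]@a; print('axis extent',s.min(),s.max(), np.array([.5435,.1485])@a)
go([.595,.306,.06],-18.2)
E
```

```text
12079
((0.5344431400299072, 0.2383015900850296), (0.16119278967380524, 0.12136846780776978), 72.40380859375) [0.04819011 0.05312932]
((0.5306541919708252, 0.21956181526184082), (0.1232023760676384, 0.11725728213787079), 72.43974304199219)
axis extent 0.3127831729365381 0.47410275314008965 0.310647
t 1.55 tcp [0.5934 0.3081 0.1614] psi -17.9 j [0.48 0.62 0.4  1.35 0.   2.36] F [ 0.2 -0.3  0.4] w 0.08519387059973083 gf 0.0 
 d [-0.005  0.008  0.338] yaw 0.007439648459437444
```

View pics/w1.png

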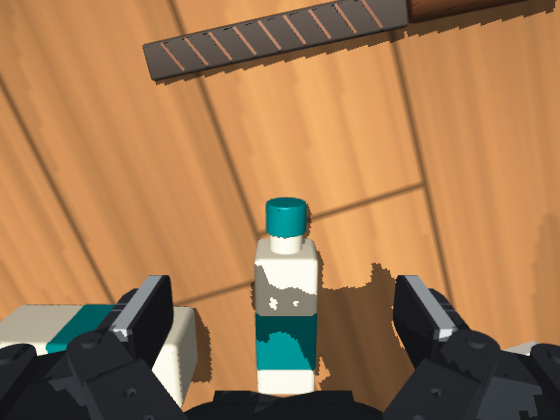

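The wrist view shows the bottle centred between the fingers, cap at (287,215) and body below it, with the rasp clear at the top. Next I'll refine the lateral centre from the near points.

```bash
python3 - <<'E'
from h import *
c=load('w1'); W=cloud(c)
for n,(u0,u1,v0,v1) in dict(cap=(262,312,196,236),body=(250,322,250,380)).items():
    w=W[v0:v1,u0:u1]; p=w[(w[...,2]>(.02 if n=='cap' else .044))]
    r=cv2.minAreaRect(p[:,:2].astype(np.float32)); print(n,r)
    th=np.radians(72.4); a=np.array([np.cos(th),np.sin(th)]); l=np.array([a[1],-a[0]])
    print('s',p[:,:2]@a@np.eye(1)[0] if 0 else (np.percentile(p[:,:2]@a,[.5,99.5]),np.percentile(p[:,:2]@l,[.5,99.5])))
E
```

```text
cap ((0.5895748734474182, 0.2908075749874115), (0.027639761567115784, 0.030780179426074028), 72.46965789794922)
s (array([0.44498998, 0.46915818]), array([0.45878107, 0.48938826]))
body ((0.5653548240661621, 0.2152785062789917), (0.1104748398065567, 0.048718664795160294), 71.80447387695312)
s (array([0.32429207, 0.43062586]), array([0.44998153, 0.4976464 ]))
```

{"fn": "jog_arm", "kwargs": {
  "deltas": [
    {"delta_pos": [0.003,0.005,0.15],"fingers": 1},
    {"delta_pos": [0.003,0.005,0.3],"fingers": 1},
    {"delta_pos": [0.003,0.005,0.42],"fingers": 1},
    {"delta_pos": [0.003,0.005,0.51],"fingers": 1},
    {"delta_pos": [0.003,0.005,0.51],"fingers": 1},
    {"delta_pos": [0.003,0.005,0.51],"fingers": 1}
  ]
}}

```text
invalid input at $.deltas[0]: expected keys fingers, delta_pos, yaw
```

{"fn": "jog_arm", "kwargs": {
  "deltas": [
    {"delta_pos": [0,0,0],"fingers": 0},
    {"delta_pos": [0,0,0],"fingers": 0},
    {"delta_pos": [0,0,0],"fingers": 0},
    {"delta_pos": [0,0,0],"fingers": 0},
    {"delta_pos": [0,0,0],"fingers": 0},
    {"delta_pos": [0,0,0],"fingers": 0},
    {"delta_pos": [0,0,0],"fingers": 0},
    {"delta_pos": [0,0,0],"fingers": 0}
  ]
}}

```text
invalid input at $.deltas[0]: expected keys fingers, delta_pos, yaw
```

{"fn": "jog_arm", "kwargs": {
  "deltas": [
    {"delta_pos": [0.003,0.005,0.15],"yaw": 0,"fingers": 1},
    {"delta_pos": [0.003,0.005,0.3],"yaw": 0,"fingers": 1},
    {"delta_pos": [0.003,0.005,0.42],"yaw": 0,"fingers": 1},
    {"delta_pos": [0.003,0.005,0.51],"yaw": 0,"fingers": 1},
    {"delta_pos": [0.003,0.005,0.51],"yaw": 0,"fingers": 1},
    {"delta_pos": [0.003,0.005,0.51],"yaw": 0,"fingers": 1}
  ]
}}

```text
clock: 2.15
eef_pos: [0.5958, 0.3083, 0.0091]
tool_rot: [0.809, 0.588, -0.0, -0.0]
ft_force: [0.9, 0.1, 1.5]
grip_width: 0.0855
grasp_force: 0.0
```

{"fn": "jog_arm", "kwargs": {
  "deltas": [
    {"delta_pos": [0,0,0],"yaw": 0,"fingers": 0},
    {"delta_pos": [0,0,0],"yaw": 0,"fingers": 0},
    {"delta_pos": [0,0,0],"yaw": 0,"fingers": 0},
    {"delta_pos": [0,0,0],"yaw": 0,"fingers": 0},
    {"delta_pos": [0,0,0],"yaw": 0,"fingers": 0},
    {"delta_pos": [0,0,0],"yaw": 0,"fingers": 0},
    {"delta_pos": [0,0,0],"yaw": 0,"fingers": 0},
    {"delta_pos": [0,0,0],"yaw": 0,"fingers": 0}
  ]
}}

```text
clock: 2.95
eef_pos: [0.5972, 0.308, 0.0099]
tool_rot: [0.809, 0.587, 0.001, -0.0]
ft_force: [-0.8, 0.2, 4.3]
grip_width: 0.0292
grasp_force: 58.7
```

{"fn": "jog_arm", "kwargs": {
  "deltas": [
    {"delta_pos": [0,0,-0.05],"yaw": 0,"fingers": 0},
    {"delta_pos": [0,0,-0.1],"yaw": 0,"fingers": 0},
    {"delta_pos": [0,0,-0.15],"yaw": 0,"fingers": 0},
    {"delta_pos": [0,0,-0.2],"yaw": 0,"fingers": 0},
    {"delta_pos": [0,0,-0.25],"yaw": 0,"fingers": 0},
    {"delta_pos": [0,0,-0.25],"yaw": 0,"fingers": 0},
    {"delta_pos": [0,0,-0.25],"yaw": 0,"fingers": 0}
  ]
}}

```text
clock: 3.65
eef_pos: [0.5966, 0.3076, 0.0839]
tool_rot: [0.809, 0.587, 0.0, -0.0]
ft_force: [-0.9, 1.4, -3.6]
grip_width: 0.0288
grasp_force: 67.0
```

```bash
python3 - <<'E'
from h import *
c=snap('side','s2'); w=snap('wrist','w2')
o=bot.get_obs(); print(o['ft_force'],o['ft_torque'],o['eef_pos'],o['grip_width'],o['grasp_force'])
a=cv2.resize(c['image'][120:260,130:330],(700,490),interpolation=cv2.INTER_CUBIC)[...,::-1]
cv2.imwrite('pics/s2c.png',a)
W=cloud(load('s2')); 
E
```

```text
[-0.4919961   1.05018541 -4.50478954] [ 0.28492084 -0.12850806 -0.04540461] [0.59566427 0.30713249 0.08235541] 0.028787889716142972 66.96215629577637
```

View pics/s2c.png

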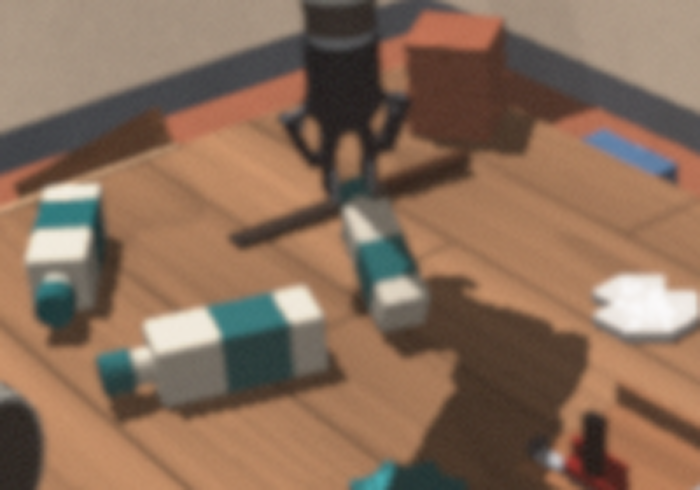

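The bottle is held by the cap at crop (355,190) and still sits well off vertical. I'll measure its tilt from the cloud.

```bash
cat >> h.py <<'E'
def tilt(name='side',psi=-17.9,R=0.03,f=None):
    "bottle points in vertical plane through TCP, along tool x: s (horizontal), z"
    W=cloud(load(f) if f else snap(name,'tmp')); o=bot.get_obs(); t=o['eef_pos']
    a=np.radians(psi); y=np.array([np.cos(a),np.sin(a)]); x=np.array([-y[1],y[0]])
    d=W[...,:2]-t[:2]; s=d@x; l=d@y; z=W[...,2]
    m=(abs(l)<R)&(s<0.04)&(s>-0.2)&(z>0.006)&(z<t[2]+0.03)
    P=np.stack([s[m],z[m]],1); r=cv2.minAreaRect(P.astype(np.float32))
    print('tcp',np.round(t,4),'n',m.sum(),'box',np.round(cv2.boxPoints(r)*1000,0).tolist(),'size',np.round(np.array(r[1])*1000),'ang',round(r[2],1))
E
python3 - <<'E'
from h import *
tilt(f='s2')
E
```

```text
tcp [0.5957 0.3071 0.0824] n 739 box [[-170.0, 57.0], [-146.0, 4.0], [23.0, 80.0], [-1.0, 134.0]] size [186.  58.] ang 24.3
```

The tilt is about 24°, so the bottle slips slowly in the grip. Brisk up and down moves should help it swing down.

{"fn": "jog_arm", "kwargs": {
  "deltas": [
    {"delta_pos": [0,0,-0.16],"yaw": 0,"fingers": 0},
    {"delta_pos": [0,0,-0.32],"yaw": 0,"fingers": 0},
    {"delta_pos": [0,0,-0.48],"yaw": 0,"fingers": 0},
    {"delta_pos": [0,0,-0.48],"yaw": 0,"fingers": 0},
    {"delta_pos": [0,0,-0.32],"yaw": 0,"fingers": 0},
    {"delta_pos": [0,0,-0.48],"yaw": 0,"fingers": 0},
    {"delta_pos": [0,0,-0.32],"yaw": 0,"fingers": 0},
    {"delta_pos": [0,0,-0.48],"yaw": 0,"fingers": 0},
    {"delta_pos": [0,0,-0.48],"yaw": 0,"fingers": 0},
    {"delta_pos": [0,0,-0.48],"yaw": 0,"fingers": 0}
  ]
}}

```text
clock: 4.75
eef_pos: [0.5976, 0.3081, 0.2278]
tool_rot: [0.809, 0.587, 0.002, 0.0]
ft_force: [1.6, 0.2, -1.3]
grip_width: 0.029
grasp_force: 65.1
```

```bash
python3 - <<'E'
from h import *
tilt(); o=bot.get_obs(); print(o['clock'],o['ft_force'],o['ft_torque'],o['grip_width'],o['grasp_force'])
E
```

```text
tcp [0.5985 0.3086 0.2287] n 780 box [[-62.0, 80.0], [-8.0, 74.0], [13.0, 257.0], [-41.0, 263.0]] size [184.  54.] ang 83.5
4.8 [ 0.87658902 -0.3474551  -2.57674586] [ 0.05304958 -0.10782563 -0.0379487 ] 0.028826273677628446 65.037442445755
```

It now hangs within about 6° of vertical. Next I'll locate the bay from the blue floor pixels projected onto its plane, and measure the body tilt more carefully.

```bash
cat >> h.py <<'E'
def ray(c,uv,z):
    K=np.array([[c['fx'],0,c['cx']],[0,c['fy'],c['cy']],[0,0,1.]])
    p=cv2.undistortPoints(np.array(uv,float).reshape(-1,1,2),K,np.array(c['distortion'],float)).reshape(-1,2)
    R=cv2.Rodrigues(np.array(c['rvec'],float))[0]; C=-R.T@np.array(c['tvec'],float).ravel()
    d=np.c_[p,np.ones(len(p))]@R; return C+d*((z-C[2])/d[:,2])[:,None]
E
python3 - <<'E'
from h import *
for f,roi in (('top0',(345,392,190,228)),('side0',(310,375,245,290))):
    c=load(f); im=c['image'].astype(int); x0,x1,y0,y1=roi
    m=(im[...,2]>im[...,0]+50)&(im[...,2]>im[...,1]+40); k=np.zeros_like(m); k[y0:y1,x0:x1]=1; v,u=np.nonzero(m&k)
    P=ray(c,np.c_[u,v],0.010)[:,:2]; r=cv2.minAreaRect(P.astype(np.float32)); print(f,len(u),P.mean(0),r)
c=load('top0')
# board edges (crop px): front edge, rear edge ends
pts=np.array([(576,143),(783,136),(571,38),(778,30),(640,123),(581,129),(782,119)])/2.5+[80,180]
print(np.round(ray(c,pts,0.010),4).tolist())
W=cloud(load('tmp')); o=bot.get_obs(); t=o['eef_pos']; a=np.radians(-17.9); y=np.array([np.cos(a),np.sin(a)]); x=np.array([-y[1],y[0]])
d=W[...,:2]-t[:2]; s=d@x;l=d@y;z=W[...,2]
m=(abs(l)<.04)&(abs(s)<.12)&(z<t[2]-.03)&(z>.05); P=np.stack([s[m],z[m]],1); r=cv2.minAreaRect(P.astype(np.float32)); print('sz',r,cv2.boxPoints(r).tolist())
P=np.stack([l[m],z[m]],1); r=cv2.minAreaRect(P.astype(np.float32)); print('lz',r)
E
```

```text
top0 534 [ 0.57912981 -0.2423946 ] ((0.579479455947876, -0.2423112839460373), (0.0714007094502449, 0.07020261883735657), 2.998405933380127)
side0 312 [ 0.58177616 -0.24073187] ((0.5823106169700623, -0.2402326762676239), (0.06235989183187485, 0.06569824367761612), 2.21384859085083)
[[0.4946, -0.0636, 0.01], [0.5029, -0.312, 0.01], [0.6249, -0.0592, 0.01], [0.634, -0.313, 0.01], [0.5189, -0.1413, 0.01], [0.5116, -0.0699, 0.01], [0.5236, -0.312, 0.01]]
sz ((-0.028103914111852646, 0.138139009475708), (0.12357690930366516, 0.05423720180988312), 83.56454467773438) [[-0.061977121978998184, 0.07977944612503052], [-0.008081682957708836, 0.07370033860206604], [0.0057692937552928925, 0.1964985728263855], [-0.04812614619731903, 0.20257768034934998]]
lz ((0.003111341968178749, 0.13759726285934448), (0.052377089858055115, 0.12383472174406052), 3.2907516956329346)
```

```bash
python3 - <<'E'
from h import *
go([.59,.05,.229]);go([.579,-.212,.229],2)
E
```

```text
t 4.8 tcp [0.5985 0.3086 0.2287] psi -18.1 j [ 0.48  0.6   0.55  1.51 -0.    2.36] F [ 0.9 -0.3 -2.6] w 0.028826273677628446 gf 65.037442445755 
 d [-0.828  0.241 -0.003] yaw 
t 4.8 tcp [0.5985 0.3086 0.2287] psi -18.1 j [ 0.48  0.6   0.55  1.51 -0.    2.36] F [ 0.9 -0.3 -2.6] w 0.028826273677628446 gf 65.037442445755 
 d [-1.67   0.477 -0.006] yaw -0.44615463710888015
```

{"fn": "jog_arm", "kwargs": {
  "deltas": [
    {"delta_pos": [-0.16,0.046,0],"yaw": 0,"fingers": 0},
    {"delta_pos": [-0.3,0.087,0],"yaw": 0,"fingers": 0},
    {"delta_pos": [-0.43,0.125,0],"yaw": 0,"fingers": 0},
    {"delta_pos": [-0.54,0.157,0],"yaw": 0,"fingers": 0},
    {"delta_pos": [-0.63,0.183,0],"yaw": 0,"fingers": 0},
    {"delta_pos": [-0.7,0.204,0],"yaw": 0,"fingers": 0},
    {"delta_pos": [-0.75,0.218,0],"yaw": 0,"fingers": 0},
    {"delta_pos": [-0.79,0.23,0],"yaw": 0,"fingers": 0},
    {"delta_pos": [-0.815,0.237,0],"yaw": 0,"fingers": 0},
    {"delta_pos": [-0.828,0.241,0],"yaw": 0,"fingers": 0},
    {"delta_pos": [-0.828,0.241,0],"yaw": 0,"fingers": 0}
  ]
}}

```text
clock: 5.9
eef_pos: [0.5883, 0.0491, 0.2274]
tool_rot: [0.809, 0.587, 0.0, -0.0]
ft_force: [-0.3, -0.4, -3.2]
grip_width: 0.0291
grasp_force: 65.0
```

```bash
python3 - <<'E'
from h import *
tilt(psi=-18.1,R=.04);go([.579,-.212,.229],2)
E
```

```text
tcp [0.5882 0.0495 0.2274] n 1337 box [[-241.0, 54.0], [-153.0, -44.0], [84.0, 168.0], [-4.0, 266.0]] size [318. 131.] ang 41.8
t 5.95 tcp [0.5882 0.0495 0.2274] psi -18.0 j [0.08 0.42 0.26 1.4  0.   1.97] F [ 0.3 -0.1 -2.8] w 0.028524766082927786 gf 64.96863126754761 
 d [-0.838  0.241 -0.006] yaw -0.445390855212528
```

{"fn": "jog_arm", "kwargs": {
  "deltas": [
    {"delta_pos": [-0.16,0.046,0],"yaw": -0.1,"fingers": 0},
    {"delta_pos": [-0.3,0.087,0],"yaw": -0.2,"fingers": 0},
    {"delta_pos": [-0.43,0.125,0],"yaw": -0.3,"fingers": 0},
    {"delta_pos": [-0.54,0.157,0],"yaw": -0.38,"fingers": 0},
    {"delta_pos": [-0.63,0.183,0],"yaw": -0.42,"fingers": 0},
    {"delta_pos": [-0.7,0.204,0],"yaw": -0.445,"fingers": 0},
    {"delta_pos": [-0.76,0.22,0],"yaw": -0.445,"fingers": 0},
    {"delta_pos": [-0.8,0.232,0],"yaw": -0.445,"fingers": 0},
    {"delta_pos": [-0.825,0.238,0],"yaw": -0.445,"fingers": 0},
    {"delta_pos": [-0.838,0.241,0],"yaw": -0.445,"fingers": 0},
    {"delta_pos": [-0.838,0.241,0],"yaw": -0.445,"fingers": 0}
  ]
}}

```text
clock: 7.05
eef_pos: [0.5789, -0.2123, 0.2273]
tool_rot: [0.695, 0.719, 0.0, -0.0]
ft_force: [-0.1, 0.4, -2.6]
grip_width: 0.029
grasp_force: 64.7
```

```bash
cat >> h.py <<'E'
def body(name='side',zl=.06,f=None):
    W=cloud(load(f) if f else snap(name,'tmp')); o=bot.get_obs(); t=o['eef_pos']; Y=Ro.from_quat(o['tool_rot']).as_matrix()[:2,1]; X=np.array([-Y[1],Y[0]])
    d=W[...,:2]-t[:2]; s=d@X;l=d@Y;z=W[...,2]
    m=(abs(l)<.05)&(abs(s)<.1)&(z<t[2]-.025)&(z>zl)
    print(name,'tcp',np.round(t,4),m.sum())
    for n,q in (('s',s),('l',l)):
        r=cv2.minAreaRect(np.stack([q[m],z[m]],1).astype(np.float32)); print(n,np.round(cv2.boxPoints(r)*1000).tolist(),round(r[2],1))
E
python3 - <<'E'
from h import *
body(); c=load('tmp'); W=cloud(c)
cv2.imwrite('pics/s3c.png',cv2.resize(c['image'][150:300,250:400],(600,600),interpolation=cv2.INTER_CUBIC)[...,::-1])
E
```

```text
side tcp [ 0.5789 -0.2118  0.2274] 968
s [[-51.0, 81.0], [0.0, 74.0], [17.0, 199.0], [-34.0, 206.0]] 82.2
l [[-27.0, 202.0], [-23.0, 77.0], [35.0, 79.0], [30.0, 204.0]] 2.0
```

View pics/s3c.png

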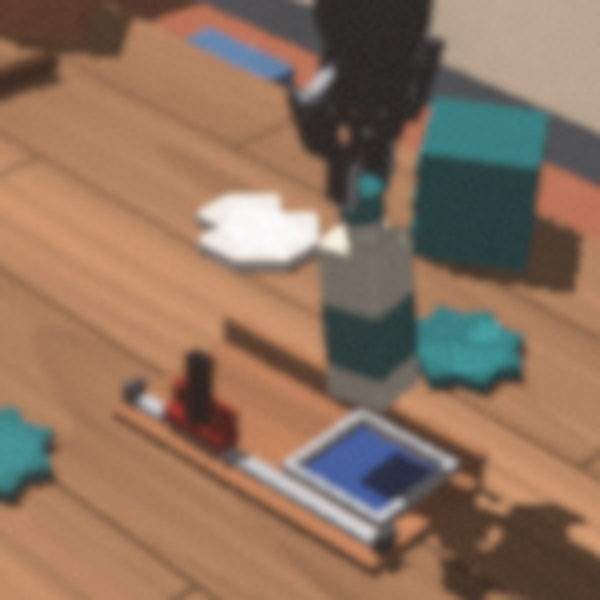

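The bottle hangs cap-up above the holder, body at crop (368,320), leaning about 7°, with the bay at (372,463) just below and slightly in front. I'll lower until the first contact.

{"fn": "jog_arm", "kwargs": {
  "deltas": [
    {"delta_pos": [-0.017,-0.005,0.06],"yaw": 0,"fingers": 0},
    {"delta_pos": [-0.017,-0.005,0.12],"yaw": 0,"fingers": 0},
    {"delta_pos": [-0.017,-0.005,0.165],"yaw": 0,"fingers": 0},
    {"delta_pos": [-0.017,-0.005,0.19],"yaw": 0,"fingers": 0},
    {"delta_pos": [-0.017,-0.005,0.2],"yaw": 0,"fingers": 0},
    {"delta_pos": [-0.017,-0.005,0.2],"yaw": 0,"fingers": 0}
  ]
}}

```text
clock: 7.7
eef_pos: [0.5776, -0.2172, 0.1675]
tool_rot: [0.695, 0.719, 0.0, -0.0]
ft_force: [-0.1, 0.2, -3.9]
grip_width: 0.0288
grasp_force: 64.7
```

```bash
python3 - <<'E'
from h import *
go([.579,-.234,.16]); body(zl=.05); o=bot.get_obs();print(o['ft_torque'])
c=load('tmp'); cv2.imwrite('pics/s4c.png',cv2.resize(c['image'][170:300,260:390],(600,600),interpolation=cv2.INTER_CUBIC)[...,::-1])
E
```

```text
t 7.7 tcp [ 0.5776 -0.2172  0.1675] psi 2.0 j [-0.36  0.5   0.23  1.29  0.    1.18] F [-0.1  0.2 -3.9] w 0.02884785047344924 gf 64.68416333198547 
 d [-0.056  0.003  0.025] yaw 
side tcp [ 0.5779 -0.2175  0.168 ] 733
s [[-45.0, 50.0], [6.0, 43.0], [20.0, 140.0], [-32.0, 147.0]] 82.3
l [[-28.0, 143.0], [-24.0, 48.0], [31.0, 51.0], [27.0, 145.0]] 2.6
[ 0.0528552   0.01644756 -0.00227531]
```

View pics/s4c.png

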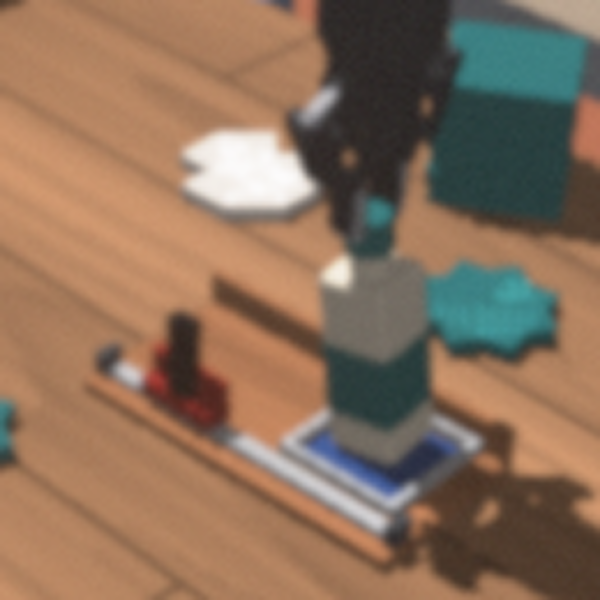

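The base at crop (385,445) is over the blue floor and inside the rim. I'll lower the last millimetres gently.

{"fn": "jog_arm", "kwargs": {
  "deltas": [
    {"delta_pos": [0,0.003,0.008],"yaw": 0,"fingers": 0},
    {"delta_pos": [0,0.003,0.014],"yaw": 0,"fingers": 0},
    {"delta_pos": [0,0.003,0.02],"yaw": 0,"fingers": 0},
    {"delta_pos": [0,0.003,0.02],"yaw": 0,"fingers": 0}
  ]
}}

```text
clock: 8.15
eef_pos: [0.5797, -0.2183, 0.164]
tool_rot: [0.695, 0.719, 0.001, 0.002]
ft_force: [-0.6, -0.2, 3.8]
grip_width: 0.0286
grasp_force: 65.6
```

{"fn": "jog_arm", "kwargs": {
  "deltas": [
    {"delta_pos": [0,0,0.004],"yaw": 0,"fingers": 0},
    {"delta_pos": [0,0,0.007],"yaw": 0,"fingers": 0},
    {"delta_pos": [0,0,0.007],"yaw": 0,"fingers": 0}
  ]
}}

```text
clock: 8.45
eef_pos: [0.5803, -0.2187, 0.1638]
tool_rot: [0.695, 0.719, 0.001, 0.004]
ft_force: [-0.7, -0.4, 10.6]
grip_width: 0.0288
grasp_force: 66.4
```

That is contact, with 10.6 N upward. Now I'll slide the gripper toward -x of the tool while pressing lightly, so the base stays put and the bottle levels.

{"fn": "jog_arm", "kwargs": {
  "deltas": [
    {"delta_pos": [-0.013,0,0],"yaw": 0,"fingers": 0},
    {"delta_pos": [-0.026,0,0],"yaw": 0,"fingers": 0},
    {"delta_pos": [-0.04,0,0],"yaw": 0,"fingers": 0},
    {"delta_pos": [-0.04,0,0],"yaw": 0,"fingers": 0}
  ]
}}

```text
clock: 8.85
eef_pos: [0.5805, -0.2307, 0.1632]
tool_rot: [0.695, 0.719, 0.001, 0.003]
ft_force: [-0.6, 0.9, 9.4]
grip_width: 0.0288
grasp_force: 66.2
```

```bash
python3 - <<'E'
from h import *
go([.579,-.234,.16]); body(zl=.05); body('top',zl=.05); o=bot.get_obs();print(o['ft_torque'])
E
```

```text
t 8.85 tcp [ 0.5805 -0.2307  0.1632] psi 1.9 j [-0.38  0.52  0.23  1.28  0.    1.16] F [-0.6  0.9  9.4] w 0.02875179816469545 gf 66.17245316505432 
 d [-0.011 -0.005  0.011] yaw 
side tcp [ 0.5805 -0.2305  0.1633] 669
s [[-36.0, 50.0], [18.0, 48.0], [23.0, 137.0], [-32.0, 139.0]] 87.2
l [[-26.0, 50.0], [30.0, 50.0], [30.0, 138.0], [-26.0, 138.0]] 89.9
top tcp [ 0.5805 -0.2304  0.1633] 227
s [[-18.0, 52.0], [19.0, 50.0], [23.0, 138.0], [-14.0, 139.0]] 87.2
l [[-24.0, 138.0], [-22.0, 51.0], [25.0, 52.0], [24.0, 139.0]] 0.8
[ 0.32598241  0.49265537 -0.0280721 ]
```

The lean is down to 2.8° and the base is within a few mm of the bay centre. One more small drag, then release and retreat upward.

{"fn": "jog_arm", "kwargs": {
  "deltas": [
    {"delta_pos": [-0.01,0,0],"yaw": 0,"fingers": 0},
    {"delta_pos": [-0.02,0,0],"yaw": 0,"fingers": 0},
    {"delta_pos": [-0.02,0,0],"yaw": 0,"fingers": 0},
    {"delta_pos": [-0.02,0,-0.005],"yaw": 0,"fingers": 0},
    {"delta_pos": [-0.02,0,-0.005],"yaw": 0,"fingers": 0}
  ]
}}

```text
clock: 9.45
eef_pos: [0.5804, -0.2357, 0.1628]
tool_rot: [0.695, 0.719, 0.001, 0.002]
ft_force: [1.1, 0.6, 6.1]
grip_width: 0.0288
grasp_force: 66.4
```

```bash
python3 - <<'E'
from h import *
go([.579,-.234,.16]); body(zl=.05); body('top',zl=.05); o=bot.get_obs();print(o['ft_torque'])
E
```

```text
t 9.45 tcp [ 0.5804 -0.2357  0.1628] psi 2.0 j [-0.39  0.52  0.24  1.29  0.    1.15] F [1.1 0.6 6.1] w 0.028782235576947746 gf 66.37444496154785 
 d [ 0.006 -0.005  0.009] yaw 
side tcp [ 0.5804 -0.2358  0.1627] 672
s [[-32.0, 51.0], [20.0, 49.0], [22.0, 136.0], [-30.0, 138.0]] 88.2
l [[-27.0, 137.0], [-25.0, 50.0], [31.0, 51.0], [29.0, 138.0]] 1.0
top tcp [ 0.5804 -0.2358  0.1627] 248
s [[-22.0, 51.0], [22.0, 50.0], [23.0, 138.0], [-21.0, 138.0]] 89.5
l [[-24.0, 137.0], [-22.0, 50.0], [27.0, 51.0], [25.0, 138.0]] 1.1
[ 0.4834106  -0.28752396 -0.06715945]
```

{"fn": "jog_arm", "kwargs": {
  "deltas": [
    {"delta_pos": [0,0,0],"yaw": 0,"fingers": 0.55},
    {"delta_pos": [0,0,0],"yaw": 0,"fingers": 0.7},
    {"delta_pos": [0,0,0],"yaw": 0,"fingers": 0.9},
    {"delta_pos": [0,0,0],"yaw": 0,"fingers": 0.9},
    {"delta_pos": [0,0,-0.03],"yaw": 0,"fingers": 0.9},
    {"delta_pos": [0,0,-0.1],"yaw": 0,"fingers": 0.9},
    {"delta_pos": [0,0,-0.2],"yaw": 0,"fingers": 0.9},
    {"delta_pos": [0,0,-0.3],"yaw": 0,"fingers": 0.9},
    {"delta_pos": [0,0,-0.3],"yaw": 0,"fingers": 0.9}
  ]
}}

```text
clock: 10.45
eef_pos: [0.5812, -0.2366, 0.257]
tool_rot: [0.695, 0.719, 0.002, 0.005]
ft_force: [0.2, 0.1, 1.3]
grip_width: 0.0771
grasp_force: 0.0
```

```bash
python3 - <<'E'
from h import *
c=snap('side','s5'); W=cloud(c); w=W.reshape(-1,3); im=c['image'].reshape(-1,3).astype(int)
t=bot.get_obs()['eef_pos']
m=(np.hypot(w[:,0]-.58,w[:,1]+.242)<.05)&(w[:,2]>.03)&(w[:,2]<.18)
p=w[m]
for k in (0,1):
    r=cv2.minAreaRect(p[p[:,2]<.13][:,[k,2]].astype(np.float32)); print(np.round(cv2.boxPoints(r)*1000).tolist(),r[2])
print('top z',p[:,2].max())
# keeper: red & black above board
m=(w[:,0]>.46)&(w[:,0]<.56)&(w[:,1]>-.22)&(w[:,1]<-.02)&(w[:,2]>.055)&(w[:,2]<.11)
g=w[m]; print('grip',m.sum(),np.round(np.percentile(g,[2,50,98],axis=0),4).tolist())
m=(w[:,0]>.46)&(w[:,0]<.56)&(w[:,1]>-.22)&(w[:,1]<-.02)&(im[:,0]>100)&(im[:,1]<50)&(w[:,2]>.02); g=w[m]; print('red',m.sum(),np.round(np.percentile(g,[2,50,98],axis=0),4).tolist())
cv2.imwrite('pics/s5c.png',cv2.resize(c['image'][150:300,240:400],(640,600),interpolation=cv2.INTER_CUBIC)[...,::-1]); go([.52,-.06,.24])
E
```

```text
[[555.0, 130.0], [557.0, 30.0], [626.0, 31.0], [624.0, 131.0]] 1.109642505645752
[[-270.0, 30.0], [-217.0, 30.0], [-217.0, 130.0], [-270.0, 130.0]] 89.98690032958984
top z 0.17553315368934352
grip 83 [[0.5028, -0.1441, 0.0557], [0.5073, -0.1385, 0.0759], [0.5177, -0.126, 0.0914]]
red 19 [[0.5019, -0.1607, 0.0212], [0.505, -0.1494, 0.0295], [0.5117, -0.1146, 0.0336]]
t 10.5 tcp [ 0.5804 -0.2363  0.2544] psi 1.9 j [-0.39  0.49  0.43  1.5  -0.    1.15] F [-0.9  0.  -0.4] w 0.07671554446305333 gf 0.0 
 d [ 0.594 -0.182  0.045] yaw
```

View pics/s5c.png

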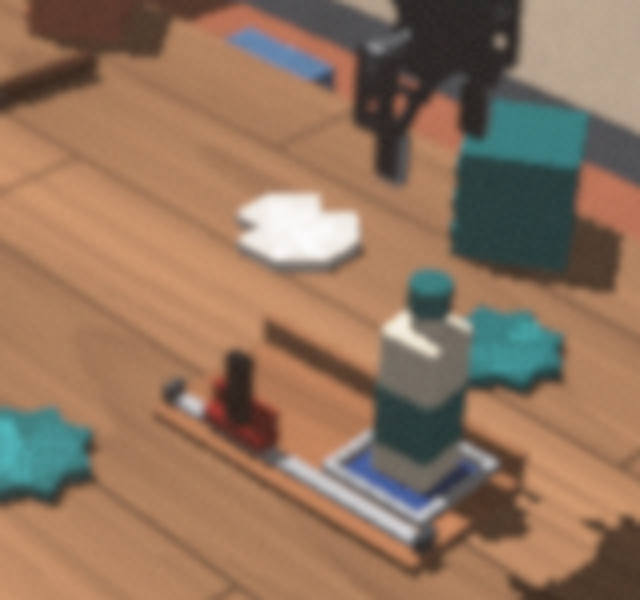

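The bottle now stands free and upright in the bay, base at crop (415,475). The keeper grip is at crop (238,385), about world y = -0.135. I'll push it home with shut fingers from its +y side.

```bash
python3 - <<'E'
from h import *
go([.506,-.08,.25],2); go([.506,-.08,.068],2)
E
```

```text
t 10.5 tcp [ 0.5804 -0.2363  0.2544] psi 1.9 j [-0.39  0.49  0.43  1.5  -0.    1.15] F [-0.9  0.  -0.4] w 0.07671554446305333 gf 0.0 
 d [ 0.529 -0.23   0.012] yaw -0.0012195752616717126
t 10.5 tcp [ 0.5804 -0.2363  0.2544] psi 1.9 j [-0.39  0.49  0.43  1.5  -0.    1.15] F [-0.9  0.  -0.4] w 0.07671554446305333 gf 0.0 
 d [ 0.531 -0.234  0.618] yaw -0.0012195752616717126
```

{"fn": "jog_arm", "kwargs": {
  "deltas": [
    {"delta_pos": [0.14,-0.06,0],"yaw": 0,"fingers": 0},
    {"delta_pos": [0.28,-0.12,0],"yaw": 0,"fingers": 0},
    {"delta_pos": [0.42,-0.18,0],"yaw": 0,"fingers": 0},
    {"delta_pos": [0.53,-0.232,0],"yaw": 0,"fingers": 0},
    {"delta_pos": [0.53,-0.232,0],"yaw": 0,"fingers": 0},
    {"delta_pos": [0.53,-0.232,0.15],"yaw": 0,"fingers": 0},
    {"delta_pos": [0.53,-0.232,0.3],"yaw": 0,"fingers": 0},
    {"delta_pos": [0.53,-0.232,0.45],"yaw": 0,"fingers": 0},
    {"delta_pos": [0.53,-0.232,0.57],"yaw": 0,"fingers": 0},
    {"delta_pos": [0.53,-0.232,0.618],"yaw": 0,"fingers": 0},
    {"delta_pos": [0.53,-0.232,0.618],"yaw": 0,"fingers": 0}
  ]
}}

```text
clock: 11.6
eef_pos: [0.5012, -0.0793, 0.0619]
tool_rot: [0.695, 0.719, -0.002, -0.003]
ft_force: [-0.0, -0.2, 1.0]
grip_width: 0.0001
grasp_force: 0.0
```

```bash
python3 - <<'E'
from h import *
c=snap('top','t6'); snap('side','s6'); go([.511,-.222,.068],2)
a=cv2.resize(c['image'][170:260,290:410],(480,360),interpolation=cv2.INTER_CUBIC); b=cv2.resize(load('s6')['image'][190:310,250:390],(420,360),interpolation=cv2.INTER_CUBIC)
cv2.imwrite('pics/c6.png',np.hstack([a[:,:380],b])[...,::-1])
E
```

```text
t 11.7 tcp [ 0.5042 -0.0796  0.0653] psi 1.9 j [-0.16  0.4  -0.24  0.94 -0.    1.38] F [ 0.6  0.8 -0.2] w 0.0001230655401443795 gf 0.0 
 d [-0.475  0.007 -0.009] yaw -0.001864988485184761
```

View pics/c6.png

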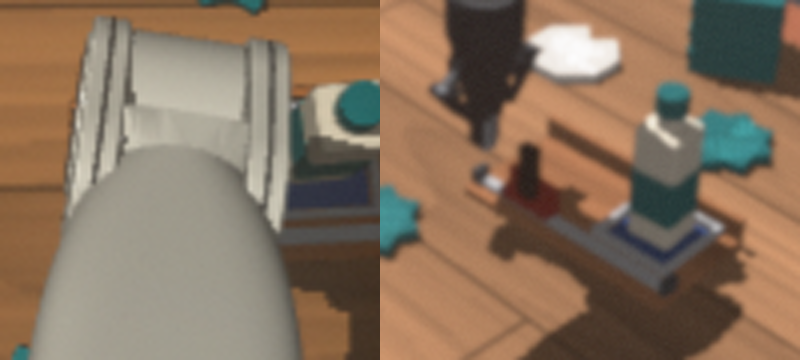

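The fingertip at (487,125) in the right panel is just behind the keeper grip at (528,165), and the bottle is still upright. I'll push along the rail.

{"fn": "jog_arm", "kwargs": {
  "deltas": [
    {"delta_pos": [-0.06,0.001,-0.009],"yaw": 0,"fingers": 0},
    {"delta_pos": [-0.11,0.002,-0.009],"yaw": 0,"fingers": 0},
    {"delta_pos": [-0.16,0.003,-0.009],"yaw": 0,"fingers": 0},
    {"delta_pos": [-0.21,0.004,-0.009],"yaw": 0,"fingers": 0},
    {"delta_pos": [-0.26,0.005,-0.009],"yaw": 0,"fingers": 0},
    {"delta_pos": [-0.31,0.006,-0.009],"yaw": 0,"fingers": 0},
    {"delta_pos": [-0.36,0.007,-0.009],"yaw": 0,"fingers": 0},
    {"delta_pos": [-0.4,0.007,-0.009],"yaw": 0,"fingers": 0},
    {"delta_pos": [-0.43,0.007,-0.009],"yaw": 0,"fingers": 0},
    {"delta_pos": [-0.43,0.007,-0.009],"yaw": 0,"fingers": 0}
  ]
}}

```text
clock: 12.7
eef_pos: [0.5101, -0.2096, 0.0678]
tool_rot: [0.696, 0.718, -0.001, 0.0]
ft_force: [-0.8, -0.4, -0.1]
grip_width: 0.0001
grasp_force: 0.0
```

{"fn": "jog_arm", "kwargs": {
  "deltas": [
    {"delta_pos": [-0.015,0,0],"yaw": 0,"fingers": 0},
    {"delta_pos": [-0.03,0,0],"yaw": 0,"fingers": 0},
    {"delta_pos": [-0.03,0,0],"yaw": 0,"fingers": 0}
  ]
}}

```text
clock: 13.0
eef_pos: [0.5102, -0.2171, 0.0677]
tool_rot: [0.695, 0.719, -0.001, -0.0]
ft_force: [-0.2, 0.5, -0.9]
grip_width: 0.0002
grasp_force: 0.2
```

{"fn": "jog_arm", "kwargs": {
  "deltas": [
    {"delta_pos": [-0.01,0,0],"yaw": 0,"fingers": 0},
    {"delta_pos": [-0.02,0,0],"yaw": 0,"fingers": 0},
    {"delta_pos": [-0.02,0,0],"yaw": 0,"fingers": 0}
  ]
}}

```text
clock: 13.3
eef_pos: [0.5106, -0.223, 0.0678]
tool_rot: [0.695, 0.719, -0.0, -0.0]
ft_force: [-1.3, 0.8, -0.8]
grip_width: 0.0
grasp_force: 0.6
```

```bash
python3 - <<'E'
from h import *
c=snap('side','s7'); W=cloud(c); w=W.reshape(-1,3); im=c['image'].reshape(-1,3).astype(int)
m=(w[:,0]>.46)&(w[:,0]<.56)&(w[:,1]>-.32)&(w[:,1]<-.02)&(im[:,0]>1.8*im[:,1]+20)&(im[:,1]<50)&(w[:,2]>.02)&(w[:,2]<.055); g=w[m]; print('red',m.sum(),np.round(np.percentile(g,[2,50,98],axis=0),4).tolist())
cv2.imwrite('pics/c7.png',cv2.resize(c['image'][190:300,270:390],(654,600),interpolation=cv2.INTER_CUBIC)[...,::-1])
go([.511,-.23,.068])
E
```

```text
red 19 [[0.5082, -0.2734, 0.0254], [0.5149, -0.2321, 0.0308], [0.5216, -0.2211, 0.0447]]
t 13.35 tcp [ 0.5107 -0.223   0.0679] psi 1.9 j [-0.41  0.47 -0.1   0.99 -0.    1.13] F [-1.1  1.2 -0.6] w 4.6907048757795724e-05 gf 0.5373877286911011 
 d [-0.023  0.    -0.   ] yaw
```

View pics/c7.png

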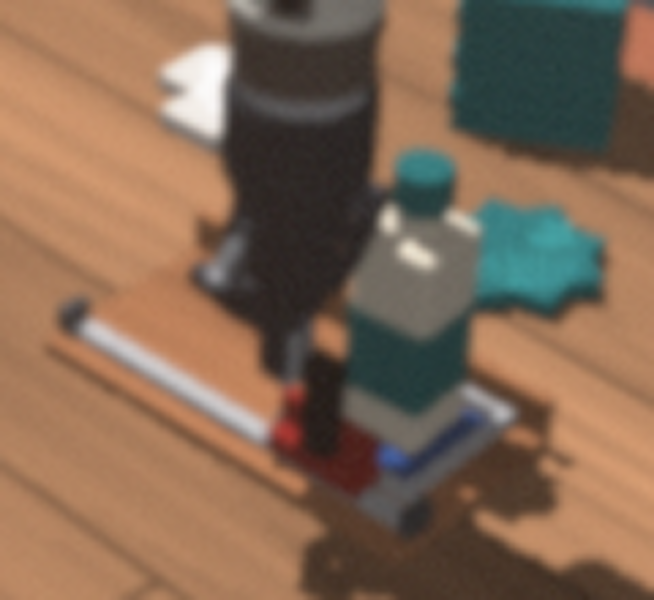

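The keeper, red body at (335,460), has almost reached the stop block at (400,510) and the bottle is undisturbed. I'll continue in small steps until the force rises.

{"fn": "jog_arm", "kwargs": {
  "deltas": [
    {"delta_pos": [-0.01,0,0],"yaw": 0,"fingers": 0},
    {"delta_pos": [-0.015,0,0],"yaw": 0,"fingers": 0},
    {"delta_pos": [-0.015,0,0],"yaw": 0,"fingers": 0}
  ]
}}

```text
clock: 13.65
eef_pos: [0.5107, -0.2242, 0.0679]
tool_rot: [0.694, 0.72, 0.002, -0.003]
ft_force: [-0.9, 11.2, 1.3]
grip_width: 0.0001
grasp_force: 4.9
```

{"fn": "jog_arm", "kwargs": {
  "deltas": [
    {"delta_pos": [-0.008,0,0],"yaw": 0,"fingers": 0},
    {"delta_pos": [-0.012,0,0],"yaw": 0,"fingers": 0},
    {"delta_pos": [-0.012,0,0],"yaw": 0,"fingers": 0}
  ]
}}

```text
clock: 13.95
eef_pos: [0.5107, -0.2244, 0.068]
tool_rot: [0.693, 0.721, 0.004, -0.005]
ft_force: [-2.0, 19.1, 5.4]
grip_width: 0.0002
grasp_force: 9.2
```

The force rose to 19 N with no further travel, so the keeper is against its stop. I'll back off and lift clear.

{"fn": "jog_arm", "kwargs": {
  "deltas": [
    {"delta_pos": [0.04,0,0],"yaw": 0,"fingers": 0},
    {"delta_pos": [0.12,0,0],"yaw": 0,"fingers": 0},
    {"delta_pos": [0.22,-0.02,0],"yaw": 0,"fingers": 0},
    {"delta_pos": [0.3,-0.05,-0.1],"yaw": 0,"fingers": 0},
    {"delta_pos": [0.4,-0.08,-0.22],"yaw": 0,"fingers": 0},
    {"delta_pos": [0.5,-0.1,-0.34],"yaw": 0,"fingers": 0},
    {"delta_pos": [0.6,-0.12,-0.45],"yaw": 0,"fingers": 0},
    {"delta_pos": [0.7,-0.14,-0.5],"yaw": 0,"fingers": 0},
    {"delta_pos": [0.75,-0.14,-0.5],"yaw": 0,"fingers": 0},
    {"delta_pos": [0.75,-0.14,-0.5],"yaw": 0,"fingers": 0},
    {"delta_pos": [0.75,-0.14,-0.5],"yaw": 0,"fingers": 0}
  ]
}}

```text
clock: 15.05
eef_pos: [0.4621, -0.0079, 0.2184]
tool_rot: [0.695, 0.719, 0.0, 0.001]
ft_force: [-1.1, 0.5, -1.0]
grip_width: 0.0001
grasp_force: 0.0
```

```bash
python3 - <<'E'
from h import *
c=snap('side','s8'); W=cloud(c); w=W.reshape(-1,3); im=c['image'].reshape(-1,3).astype(int)
m=(w[:,0]>.46)&(w[:,0]<.56)&(w[:,1]>-.3)&(w[:,1]<-.02)&(w[:,2]>.055)&(w[:,2]<.11)&(w[:,0]<.53); g=w[m]; print('grip',m.sum(),np.round(np.percentile(g,[2,50,98],axis=0),4).tolist())
m=(np.hypot(w[:,0]-.58,w[:,1]+.242)<.05)&(w[:,2]>.06)&(w[:,2]<.13); p=w[m]
for k in (0,1):
    r=cv2.minAreaRect(p[:,[k,2]].astype(np.float32)); print(np.round(cv2.boxPoints(r)*1000).tolist(),r[2])
cv2.imwrite('pics/c8.png',cv2.resize(c['image'][130:310,250:430],(600,600),interpolation=cv2.INTER_CUBIC)[...,::-1]); o=bot.get_obs(); print(o['clock'],o['eef_pos'],o['ft_force'])
E
```

```text
grip 94 [[0.5085, -0.2566, 0.0558], [0.5136, -0.2495, 0.0767], [0.5246, -0.2372, 0.0892]]
[[556.0, 130.0], [556.0, 60.0], [611.0, 60.0], [611.0, 130.0]] 0.4211931526660919
[[-269.0, 60.0], [-219.0, 60.0], [-219.0, 130.0], [-269.0, 130.0]] 89.77281951904297
15.1 [ 0.46191426 -0.00825428  0.21807675] [-0.40541848 -0.23843909  0.2261205 ]
```

View pics/c8.png

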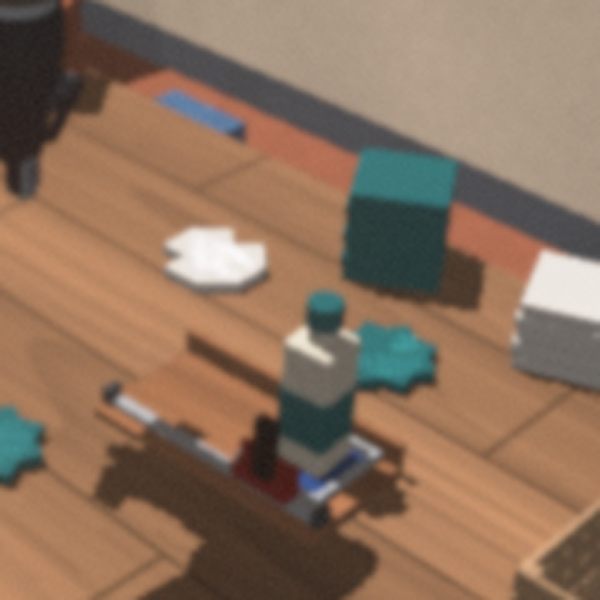

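The bottle stands upright in the bay, body at (320,400), with the keeper across its front at (265,465) against the stop. The arm is clear and the bystanders look unmoved, so I'll hand in.

```bash
python3 -c "
from workcell import bot
print(bot.job_done())"
```

```text
the job is handed in; nothing more can be done
None
```

The bottle was set down upright, cap up, in the bay and the red keeper was pushed against its stop; I handed the job in at about 15 s with the arm clear and the tiles, dustpan and rasp never touched, but no verdict came back.

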